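# Fit the charged battery to the label printer

### The job

Lift the tall battery pack out of the charging rack, where only its front and back are free, and stand it upright on the open counter. Take it again by its two ribbed sides and slide it down the rail on the label printer's side, slotted face to the printer, until it stands on the foot and the latch has clicked out, then let go. Do not drop it, and leave the short battery and the other things on the counter as they are.

Things in the scene. Friction and masses are not known exactly. Their poses are not given: they have to be found in the camera images.
- printer_battery: the tall black battery pack, a box 50 (x) x 60 (y) x 115 (z) mm, 0.26 kg +-30 %; origin at the centre of its underside, z up; ribbed +y and -y sides, slotted back (+x), four pale dots on its front. Starts upright in a rack bay, underside 14 mm up, its axes parallel to the rack's. Grip it in the rack by front and back (50 mm), for the printer by its +y and -y sides (60 mm).
- pack_slot (a point): mouth of the pack's T-slot, at its underside on the back face: 25 mm along the pack's +x from its origin, axes as the pack. The slot is open below and to the back and runs 64 mm up: mouth 26 mm wide, 7 mm deep, then a room 42 mm wide, 10 mm deep (a middle window deeper). Above 64 mm the back is solid: grip there.
- small_battery: bystander: the short black battery, 50 x 60 x 70 mm, origin at the centre of its underside, in the other bay of the rack (which bay is which changes). It stays there.
- charging_rack: fixed grey two-bay charging rack, base 100 (x) x 172 (y) x 14 mm, origin under its centre. Cheeks 9 mm thick, 44 mm deep along x, tops at 131 mm height, at y = -75, 0, +75 mm cover the packs' sides; bays at y = +-37.5 mm, open to front (-x), back (+x) and above, with 10 mm lips at front and back. Lift a pack straight up 120 mm to clear the cheeks.
- rack_middle (a point): rack centre, 14 mm above the counter (bay floor height), axes as the rack. The counter between the rack and the printer is clear: room enough to stand the pack there, 0.46 to 0.49 m ahead of the robot.
- label_printer: fixed pale label printer, 130 (x) x 110 (y) x 125 (z) mm, origin under its centre, label slot on its front (-x). The battery shoe is on its +y side: a black plate (face at y = 58 mm), on it an upright T-rail, under it a foot 62 mm wide (x) reaching out to y = 109 mm, top at 25 mm height, on which the pack ends up standing.
- rail_tip (a point): top end of the T-rail, printer frame x = 0, y = 71, z = 86 mm. Web 20 mm wide; tongue 36 mm wide, 6 mm thick, from 10 to 16 mm off the plate, full size from 32 to 64 mm height, tapering to 16 x 2 mm at this tip. The pack slides straight down it with 1.5 mm play to and from the plate and 3 mm sideways; it finds its way in from about 3 and 8 mm off.
- shoe_seat (a point): on the foot: where the tall pack's origin is when fully home (printer frame x = 0, y = 84.5, z = 25 mm; axes as the printer). There the pack's +x points along the printer's -y, so its yaw is the printer's yaw minus 90 degrees. The pack is above the rail tip when its underside is over 61 mm above this point.
- shoe_latch (a joint): spring-loaded brass latch tooth in the tongue's outer face, m: 0 = out. The pack meets it 26 mm before home and pushes it in (about 0.004): this takes a steady push of 10 to 20 N down, hardest 20 mm before home; it snaps out to 0 when the pack is home within about 3 mm, and then holds the pack against a pull.
- tape_roll: bystander: roll of brown tape behind the rack, 93 mm across, 48 mm high, origin under its centre
- price_stamp: bystander: wooden stamp with a turned knob, 33 x 58 x 76 mm, standing before the red dispenser, origin under its centre
- pop_tin: bystander: round tin, 70 mm across, 102 mm high, left at the back, origin under its centre
- sweet_bar: bystander: chocolate bar 58 x 149 x 13 mm lying flat at the left, origin under its centre

How it is judged:
By the outcome, as a careful person would: the job done as asked, in the order asked, and still so for the second after the job is handed in, with the robot touching nothing.
It also fails if it takes over 64 s, if anything falls off the work surface, if the arm or the gripper's body presses on something with over 40 N, if the wrist force passes 120 N, or if a joint passes its speed limit or range.

### The arm

A 6-joint arm with a two-finger parallel gripper is mounted at the origin on a cart in front of the work surface, level with it; the furniture and walls round the work are solid. World frame = base frame: x ahead of the robot, y to its left, z up, the work surface at z = 0. Lengths are in m, angles in degrees, forces in N, time in s.
With the tool pointing down it reaches from about 0.35 to 0.875 m from the base axis. Payload 4.2 kg.
Tool frame: the origin (TCP) lies on the centre line of the jaws, within the pads' length; the fingertips stand 25 mm ahead of it and the grasp point (between the pads) lies 6 mm ahead of it; z points along the fingers, y is the line along which they close (so a half turn about z gives the same grasp; the last joint's range is limited). The gripper opens to 87 mm and grips with 3 to 60 N. Pads are 19 mm wide; open, the fingers measure 117 mm over their backs; the gripper's body (75 mm by 190 mm) begins 51 mm behind the grasp point.
Start: joints at [84.947, 22.042, 0.453, 0, -68.411, -14.817], TCP at [0.212, 0.588, 0.248] pointing down, gripper open.
Joint ranges: [-179.83, 179.83], [-69.29, 118.12], [-61.27, 80.66], [-181.25, 117.63], [-171.15, -9.14], [-177.46, 177.46]. Speed limits (degrees/s): [159.86, 159.86, 180, 180, 180, 180].

### API

Orientations are given as a 3x3 rotation matrix whose columns are the frame's x, y, z axes.
In Python, from station import r gives the robot as it stands.
- The arm moves only by the tool move_arm, never from a script. Its argument "series" is a list of rows, each an object with "grip": the opening, from 0 (shut) to 1 (fully open); "xyz": the shift along the tool's x, y, z in mm, a list of three; "angular": the turn, a rotation vector about the tool's x, y, z in rad, a list of three. A call has 1 to 10 rows; each row is the pose to reach, as a shift and turn from the pose commanded when the call began, along the tool's axes at that moment; what a row does not reach only later rows make up. A row lasts 1/10 s, in which the tool goes at most 50 mm and 8.59 degrees, less where a joint would pass 70% of its speed; a pose out of reach is approached as far as the arm can. A call with a gripper value outside its range is refused whole. The fingers move at their own pace and stop on an object; the grip force is fixed at half the most. Time passes only in rows, so rows that repeat a pose let the fingers close. It gives the time, the measured TCP pose, the force, the opening and the grip force at its end, in the units of the state.
- r.sense(): the state, without advancing time (a new reading comes with each control period).
- r.capture(name): name is "scene" or "top" or "wrist"; returns a dict with "img" (384x512x3 uint8, red, green, blue), "camera_matrix" (3x3 intrinsics, pixels), "rvec" (rotation vector, rad) and "tvec" (3), from world to camera coordinates, as OpenCV has them; the wrist camera has in their place "hand_eye" (4x4, takes a point from camera to tool coordinates, whose origin is the TCP and whose axes are the flange's). Camera axes: x right, y down, z forward; pixel columns grow to the right and rows downward; lengths in m; the calibration is good to about 2 mm. A picture is of the moment at which its call begins: read the wrist's pose just before it. There is no depth.
- r.finish_job(): hands the job in; it is judged then, once.
The state is a dict: "time_s": time; "joints": joint angles; "joint_velocities": joint speeds; "effort": joint torques, N m; "tcp_pos": TCP position; "ee_rot": TCP orientation; "wrist_force": force on the tool from outside, world axes, zero at the start; "moment": the same for the moment, N m; "gripper_width": opening from 0.0 (shut) to 1.0 (fully open); "gripper_force": force on a finger pad.
Only numpy, scipy, OpenCV 4.12 (cv2) and the standard library are available. Lean on these libraries where they do the work, as an engineer would, in place of code of your own. Each camera call takes 0.05 s, during which the arm holds its last target. There are 200 camera calls.

## Working session

There is one attempt and no reset: what is moved stays moved. The work goes in short steps, Python scripts to look and compute and a tool call to move; the robot and the scene stay as the last step left them, time stands still between calls to the robot, and variables do not carry over. Pictures are saved under pics/ and viewed, at most 10 in all, crops included, and the job is handed in when it is done.

Besides the shell and the picture viewer there is one more tool, called after ">>>" by a JSON object that holds its "op" and its "data". move_arm: Moves the arm, as the interface text tells. Its arguments: {"type":"object","properties":{"series":{"type":"array"}},"required":["series"]}

```bash
mkdir -p pics; ls; cat > h.py <<'E'
import numpy as np, cv2
from station import r
def cam(n):
    s=r.sense(); c=r.capture(n); K=np.array(c["camera_matrix"])
    if n=="wrist":
        H=np.array(c["hand_eye"]); T=np.eye(4); T[:3,:3]=s["ee_rot"]; T[:3,3]=s["tcp_pos"]; W=T@H; R=W[:3,:3].T; o=W[:3,3]
    else:
        R=cv2.Rodrigues(np.array(c["rvec"],float))[0]; o=-R.T@np.array(c["tvec"],float).ravel()
    return dict(img=c["img"],K=K,R=R,o=o)
def ray(c,uv,z):
    d=c["R"].T@np.linalg.inv(c["K"])@np.array([uv[0],uv[1],1.]); return c["o"]+d*(z-c["o"][2])/d[2]
def proj(c,p):
    q=c["K"]@(c["R"]@(np.array(p)-c["o"])); return q[:2]/q[2]
def save(c,n,s=1): cv2.imwrite("pics/"+n,cv2.resize(c["img"][:,:,::-1],None,fx=s,fy=s))
E
python3 - <<'E'
from h import *
import pickle
d={}
for n in("scene","top"):
    c=cam(n); d[n]=c; save(c,n+".png",1.5); print(n,c["o"],c["R"][2],c["K"][0,0])
pickle.dump(d,open("a.pkl","wb"))
s=r.sense();print(s["tcp_pos"],s["ee_rot"],s["wrist_force"])
E
```

```text
pics
scene [ 0.09661278 -0.63151279  0.82503293] [ 0.39801332  0.63555358 -0.66155653] 382.92263450174784
top [0.387524   0.07453883 1.38076456] [ 0.12410975  0.00627527 -0.99224865] 445.8989182497096
[0.21224896 0.58734986 0.24657789] [[ 9.40420933e-01 -3.40012026e-01 -5.38528171e-04]
 [-3.40012429e-01 -9.40419103e-01 -1.85949958e-03]
 [ 1.25810040e-04  1.93181860e-03 -9.99998126e-01]] [ 0.00832916  0.32494364 -0.55668215]
```

View pics/scene.png

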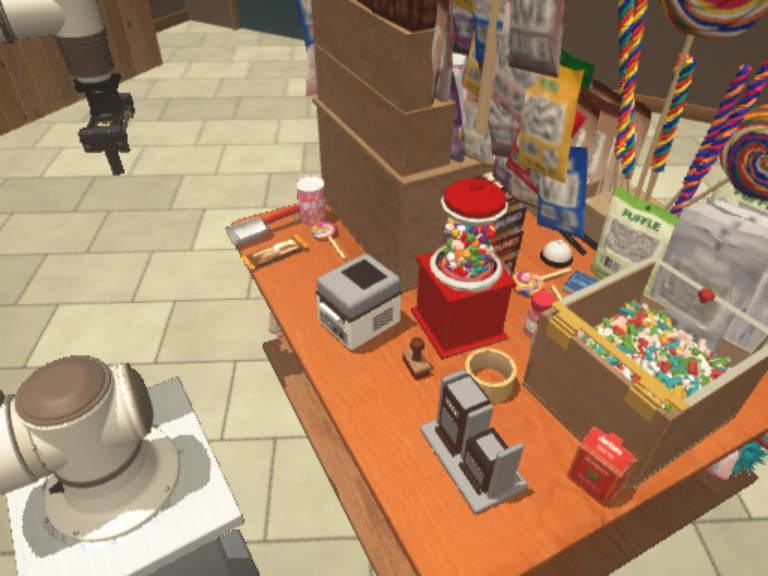

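View pics/top.png

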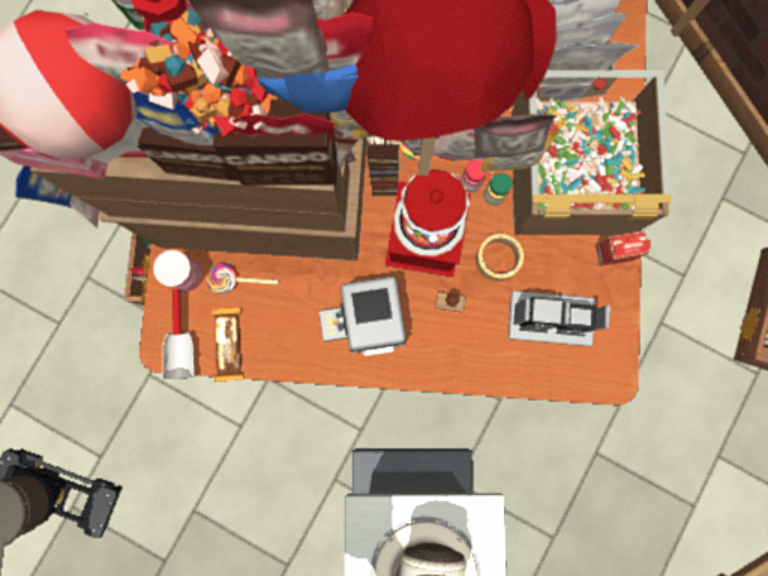

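The scene view shows the tall pack in the bay nearer the printer, centred about (467,410). The top view shows the rack base corners at (512,291), (510,338) and (592,347), and the printer top at (342,282), (400,277), (408,345), (347,351). The shoe is at its left, about (333,322). I'll cast rays through these.

```bash
python3 - <<'E'
from h import *
import pickle
d=pickle.load(open("a.pkl","rb")); c=d["top"]
for n,z,ps in(("rack",.014,[(512,291),(510,338),(592,347)]),("printer",.125,[(342,282),(400,277),(408,345),(347,351)]),("foot",.025,[(320,312),(323,340)])):
    for p in ps: print(n,ray(c,np.array(p)/1.5,z).round(4))
# crop of top area for detail
i=c["img"][170:250,200:420,::-1]; cv2.imwrite("pics/topcrop.png",cv2.resize(i,None,fx=3.6,fy=3.6,interpolation=cv2.INTER_CUBIC))
E
```

```text
rack [ 0.5578 -0.1855  0.014 ]
rack [ 0.4612 -0.1787  0.014 ]
rack [ 0.4422 -0.3447  0.014 ]
printer [0.5628 0.1571 0.125 ]
printer [0.5718 0.047  0.125 ]
printer [0.4431 0.033  0.125 ]
printer [0.4324 0.1473 0.125 ]
foot [0.5154 0.2083 0.025 ]
foot [0.4584 0.2018 0.025 ]
```

View pics/topcrop.png

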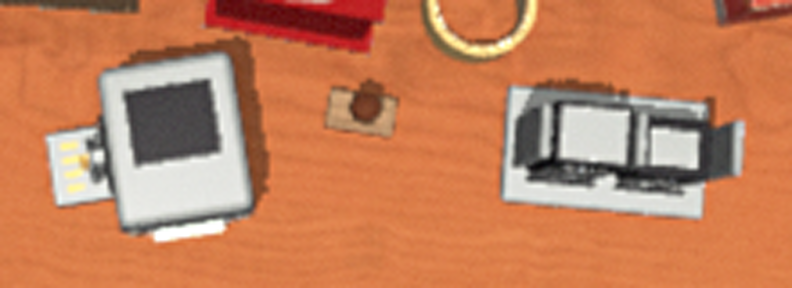

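The crop sharpens this: the rack is yawed about -6.5° with its base corners at crop (510,87) and (503,202). The printer is yawed about +5.5° with the shoe on its left at (75,165), and the stamp is at (362,110). Next I'll swing towards the rack.

>>> {"op": "move_arm", "data": {"series": [{"grip":1,"xyz":[510,660,-55],"angular":[0,0,1.335]},{"grip":1,"xyz":[510,660,-55],"angular":[0,0,1.335]},{"grip":1,"xyz":[510,660,-55],"angular":[0,0,1.335]},{"grip":1,"xyz":[510,660,-55],"angular":[0,0,1.335]},{"grip":1,"xyz":[510,660,-55],"angular":[0,0,1.335]},{"grip":1,"xyz":[510,660,-55],"angular":[0,0,1.335]},{"grip":1,"xyz":[510,660,-55],"angular":[0,0,1.335]},{"grip":1,"xyz":[510,660,-55],"angular":[0,0,1.335]},{"grip":1,"xyz":[510,660,-55],"angular":[0,0,1.335]},{"grip":1,"xyz":[510,660,-55],"angular":[0,0,1.335]}]}}

```text
time_s: 1.1
tcp_pos: [0.3649, 0.1108, 0.2806]
ee_rot: [[-0.112, -0.994, 0.0], [-0.994, 0.112, 0.0], [-0.001, -0.0, -1.0]]
wrist_force: [1.3, 0.6, 0.7]
gripper_width: 0.998
gripper_force: 0.0
```

```bash
cat >> h.py <<'E'
def to(p,yaw):  # tcp target (world), heading of tool y in deg -> shift mm and turn rad
    s=r.sense(); R=np.array(s["ee_rot"]); a=np.radians(yaw); y=np.array([np.cos(a),np.sin(a),0]); z=np.array([0,0,-1.])
    T=np.column_stack([np.cross(y,z),y,z])
    print("t",round(s["time_s"],2),"tcp",np.round(s["tcp_pos"],4),"yaw",np.degrees(np.arctan2(R[1,1],R[0,1])).round(2),"F",np.round(s["wrist_force"],1),"w",s["gripper_width"],s["gripper_force"])
    print("xyz",(R.T@(np.array(p)-s["tcp_pos"])*1000).round(1),"ang",cv2.Rodrigues(R.T@T)[0].ravel().round(4))
E
python3 -c "
from h import *
to([.47,-.21,.30],173.5); print(r.sense()['joints'])
c=cam('wrist'); save(c,'w0.png',1); print(c['o'],c['R'])"
```

```text
t 1.1 tcp [0.3649 0.1108 0.2806] yaw 173.56 F [1.3 0.6 0.7] w 0.9983256257776849 0.0
xyz [ 306.9 -140.4  -19.5] ang [-0.0003  0.0005  0.0011]
[ 4.16565617e+01 -4.41618619e+00 -2.69592942e+01 -7.36411235e-03
 -6.74235502e+01 -4.80918868e+01]
[0.35536139 0.02994688 0.41690481] [[-0.99351331  0.11371098  0.00105757]
 [ 0.10893163  0.94900375  0.29584756]
 [ 0.03263748  0.29404369 -0.95523458]]
```

>>> {"op": "move_arm", "data": {"series": [{"grip":1,"xyz":[308,-150,-30],"angular":[0,0,0]},{"grip":1,"xyz":[308,-150,-30],"angular":[0,0,0]},{"grip":1,"xyz":[308,-150,-30],"angular":[0,0,0]},{"grip":1,"xyz":[308,-150,-30],"angular":[0,0,0]},{"grip":1,"xyz":[308,-150,-30],"angular":[0,0,0]},{"grip":1,"xyz":[308,-150,-30],"angular":[0,0,0]},{"grip":1,"xyz":[308,-150,-30],"angular":[0,0,0]},{"grip":1,"xyz":[308,-150,-30],"angular":[0,0,0]},{"grip":1,"xyz":[308,-150,-30],"angular":[0,0,0]}]}}

```text
time_s: 2.05
tcp_pos: [0.4798, -0.2106, 0.3093]
ee_rot: [[-0.113, -0.994, -0.002], [-0.994, 0.113, 0.001], [-0.001, 0.002, -1.0]]
wrist_force: [-0.5, 0.2, -0.0]
gripper_width: 1.003
gripper_force: 0.0
```

```bash
python3 -c "
from h import *
import pickle
to([.505,-.23,.2],173.5); print(r.sense()['joints'])
c=cam('wrist'); save(c,'w1.png',1.5); pickle.dump(c,open('w1.pkl','wb')); print(c['o'],c['K'][0,0])"
```

```text
t 2.05 tcp [ 0.4798 -0.2106  0.3093] yaw 173.5 F [-0.5  0.2 -0. ] w 1.0028932836761606 0.0
xyz [ 16.4 -27.5 109.3] ang [ 0.0022  0.0006 -0.0001]
[-5.96643517e+00  9.90960246e+00 -7.49525218e+00 -3.43599669e-02
 -7.27214821e+01 -5.26851004e-01]
[ 0.47049374 -0.2914932   0.44561811] 340.9963158007362
```

View pics/w1.png

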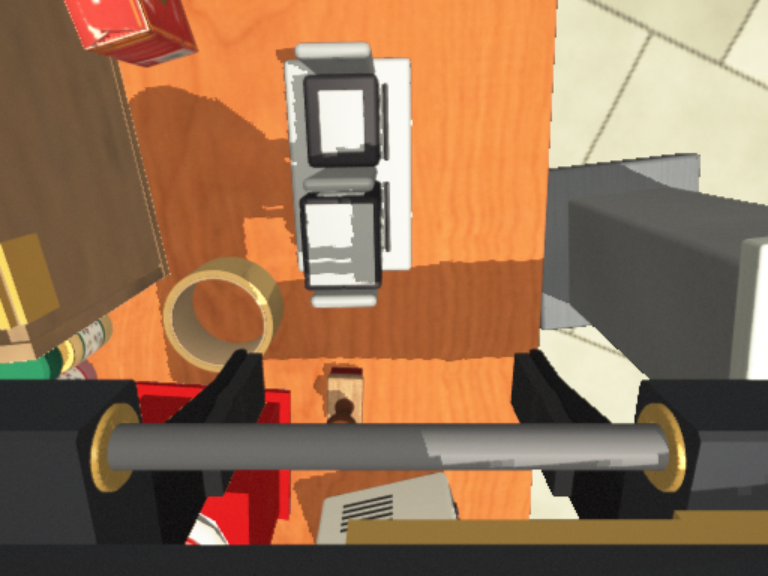

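The wrist view shows the tall pack's top at about x 303-381, y 193-289. The cheek-top centres are near (333,50), (340,184) and (344,300), the base corners at (287,60), (410,59), (411,269), (300,270), and the stamp at about (345,395).

```bash
python3 -c "
from h import *
import pickle
c=pickle.load(open('w1.pkl','rb'))
for n,z,ps in (('cheek',.131,[(333,50),(340,184),(344,300)]),('pack',.129,[(303,195),(380,190),(381,289),(305,289)]),('base',.014,[(287,60),(410,59),(411,269),(300,270)]),('stamp',0.0,[(332,368),(361,370),(328,420)])):
  for p in ps: print(n,ray(c,np.array(p)/1.5,z).round(4))
t=pickle.load(open('a.pkl','rb'))['top']
for p in [(325,87),(398,95),(395,138),(326,128)]: print('stamp top',ray(t,np.array(p)/3.6+[200,170],.012).round(4))
"
```

```text
cheek [ 0.4946 -0.3394  0.131 ]
cheek [ 0.5012 -0.2657  0.131 ]
cheek [ 0.5092 -0.1924  0.131 ]
pack [ 0.5249 -0.2616  0.129 ]
pack [ 0.4777 -0.2592  0.129 ]
pack [ 0.4846 -0.1964  0.129 ]
pack [ 0.5334 -0.2021  0.129 ]
base [ 0.54   -0.3542  0.014 ]
base [ 0.4453 -0.3441  0.014 ]
base [ 0.4616 -0.1769  0.014 ]
base [ 0.5578 -0.1872  0.014 ]
stamp [ 0.5462 -0.0848  0.    ]
stamp [ 0.519  -0.0794  0.    ]
stamp [ 0.5584 -0.0294  0.    ]
stamp top [ 0.5583 -0.0282  0.012 ]
stamp top [ 0.5511 -0.0907  0.012 ]
stamp top [ 0.5141 -0.0874  0.012 ]
stamp top [ 0.523  -0.0286  0.012 ]
```

>>> {"op": "move_arm", "data": {"series": [{"grip":1,"xyz":[15.5,-27.5,50],"angular":[0.002,0,-0.014]},{"grip":1,"xyz":[15.5,-27.5,90],"angular":[0.002,0,-0.014]},{"grip":1,"xyz":[15.5,-27.5,120],"angular":[0.002,0,-0.014]},{"grip":1,"xyz":[15.5,-27.5,150],"angular":[0.002,0,-0.014]},{"grip":1,"xyz":[15.5,-27.5,175],"angular":[0.002,0,-0.014]},{"grip":1,"xyz":[15.5,-27.5,192],"angular":[0.002,0,-0.014]},{"grip":1,"xyz":[15.5,-27.5,199],"angular":[0.002,0,-0.014]},{"grip":1,"xyz":[15.5,-27.5,199],"angular":[0.002,0,-0.014]}]}}

```text
time_s: 2.9
tcp_pos: [0.5053, -0.2272, 0.111]
ee_rot: [[-0.095, -0.995, 0.0], [-0.995, 0.095, 0.0], [-0.0, -0.0, -1.0]]
wrist_force: [0.1, 0.1, -0.2]
gripper_width: 0.995
gripper_force: 0.0
```

```bash
python3 -c "
from h import *
to([.505,-.229,.110],174.3)"
```

```text
t 2.9 tcp [ 0.5053 -0.2272  0.111 ] yaw 174.55 F [ 0.1  0.1 -0.2] w 0.9948348577167119 0.0
xyz [1.8 0.1 1. ] ang [-0.0003  0.0001  0.0043]
```

>>> {"op": "move_arm", "data": {"series": [{"grip":0,"xyz":[1.5,0,0.5],"angular":[0,0,0.004]},{"grip":0,"xyz":[1.5,0,0.5],"angular":[0,0,0.004]},{"grip":0,"xyz":[1.5,0,0.5],"angular":[0,0,0.004]},{"grip":0,"xyz":[1.5,0,0.5],"angular":[0,0,0.004]},{"grip":0,"xyz":[1.5,0,0.5],"angular":[0,0,0.004]},{"grip":0,"xyz":[1.5,0,0.5],"angular":[0,0,0.004]},{"grip":0,"xyz":[1.5,0,0.5],"angular":[0,0,0.004]},{"grip":0,"xyz":[1.5,0,0.5],"angular":[0,0,0.004]}]}}

```text
time_s: 3.7
tcp_pos: [0.506, -0.23, 0.1112]
ee_rot: [[-0.101, -0.995, 0.003], [-0.995, 0.101, -0.001], [0.0, -0.003, -1.0]]
wrist_force: [1.1, -0.1, 1.8]
gripper_width: 0.574
gripper_force: 29.9
```

>>> {"op": "move_arm", "data": {"series": [{"grip":0,"xyz":[0,0,-5],"angular":[0,0,0]},{"grip":0,"xyz":[0,0,-15],"angular":[0,0,0]},{"grip":0,"xyz":[0,0,-30],"angular":[0,0,0]},{"grip":0,"xyz":[0,0,-48],"angular":[0,0,0]},{"grip":0,"xyz":[0,0,-68],"angular":[0,0,0]},{"grip":0,"xyz":[0,0,-88],"angular":[0,0,0]},{"grip":0,"xyz":[0,0,-108],"angular":[0,0,0]},{"grip":0,"xyz":[0,0,-126],"angular":[0,0,0]},{"grip":0,"xyz":[0,0,-138],"angular":[0,0,0]},{"grip":0,"xyz":[0,0,-140],"angular":[0,0,0]}]}}

```text
time_s: 4.7
tcp_pos: [0.5056, -0.2299, 0.2527]
ee_rot: [[-0.101, -0.995, 0.005], [-0.995, 0.101, -0.001], [0.0, -0.005, -1.0]]
wrist_force: [-0.1, -0.2, -3.3]
gripper_width: 0.579
gripper_force: 29.9
```

```bash
python3 -c "
from h import *
to([.462,-.115,.25],95.5)"
```

```text
t 4.7 tcp [ 0.5056 -0.2299  0.2527] yaw 174.21 F [-0.1 -0.2 -3.3] w 0.5788811189610678 29.8935973297921
xyz [-110.    55.     2.4] ang [-0.0042  0.003   1.3738]
```

>>> {"op": "move_arm", "data": {"series": [{"grip":0,"xyz":[-15,8,0],"angular":[0,0,0.13]},{"grip":0,"xyz":[-35,18,0],"angular":[0,0,0.27]},{"grip":0,"xyz":[-55,28,0],"angular":[0,0,0.41]},{"grip":0,"xyz":[-75,38,0],"angular":[0,0,0.55]},{"grip":0,"xyz":[-95,48,0],"angular":[0,0,0.69]},{"grip":0,"xyz":[-110,55,0],"angular":[0,0,0.83]},{"grip":0,"xyz":[-110,55,0],"angular":[0,0,0.97]},{"grip":0,"xyz":[-110,55,0],"angular":[0,0,1.11]},{"grip":0,"xyz":[-110,55,0],"angular":[0,0,1.25]},{"grip":0,"xyz":[-110,55,0],"angular":[0,0,1.374]}]}}

```text
time_s: 5.7
tcp_pos: [0.4608, -0.1146, 0.2498]
ee_rot: [[-0.996, -0.09, -0.001], [-0.09, 0.996, 0.0], [0.001, 0.0, -1.0]]
wrist_force: [-0.5, -1.0, -3.3]
gripper_width: 0.575
gripper_force: 29.9
```

```bash
python3 -c "
from h import *
to([.462,-.115,.1],95.5)"
```

```text
t 5.7 tcp [ 0.4608 -0.1146  0.2498] yaw 95.18 F [-0.5 -1.  -3.3] w 0.5750977643538018 29.885815714951605
xyz [ -1.3  -0.5 149.8] ang [ 0.0002 -0.0006 -0.0056]
```

>>> {"op": "move_arm", "data": {"series": [{"grip":0,"xyz":[-1,0,15],"angular":[0,0,0]},{"grip":0,"xyz":[-1,0,40],"angular":[0,0,0]},{"grip":0,"xyz":[-1,0,65],"angular":[0,0,0]},{"grip":0,"xyz":[-1,0,90],"angular":[0,0,0]},{"grip":0,"xyz":[-1,0,115],"angular":[0,0,0]},{"grip":0,"xyz":[-1,0,132],"angular":[0,0,0]},{"grip":0,"xyz":[-1,0,142],"angular":[0,0,0]},{"grip":0,"xyz":[-1,0,147],"angular":[0,0,0]},{"grip":0,"xyz":[-1,0,149],"angular":[0,0,0]},{"grip":0,"xyz":[-1,0,150],"angular":[0,0,0]}]}}

```text
time_s: 6.7
tcp_pos: [0.4634, -0.1148, 0.1013]
ee_rot: [[-0.995, -0.096, 0.003], [-0.096, 0.995, -0.0], [-0.003, -0.001, -1.0]]
wrist_force: [0.2, 0.4, -1.6]
gripper_width: 0.57
gripper_force: 29.9
```

>>> {"op": "move_arm", "data": {"series": [{"grip":0,"xyz":[0,0,1],"angular":[0,0,0]},{"grip":0,"xyz":[0,0,1.5],"angular":[0,0,0]},{"grip":0,"xyz":[0,0,2],"angular":[0,0,0]}]}}

```text
time_s: 7.0
tcp_pos: [0.4632, -0.1148, 0.0993]
ee_rot: [[-0.995, -0.096, 0.003], [-0.096, 0.995, -0.0], [-0.003, -0.0, -1.0]]
wrist_force: [-0.4, -1.0, -3.1]
gripper_width: 0.571
gripper_force: 29.9
```

>>> {"op": "move_arm", "data": {"series": [{"grip":0,"xyz":[0,0,1],"angular":[0,0,0]},{"grip":0,"xyz":[0,0,1.5],"angular":[0,0,0]},{"grip":0,"xyz":[0,0,2],"angular":[0,0,0]},{"grip":0,"xyz":[0,0,2.5],"angular":[0,0,0]},{"grip":0,"xyz":[0,0,2.5],"angular":[0,0,0]}]}}

```text
time_s: 7.5
tcp_pos: [0.4632, -0.1148, 0.0971]
ee_rot: [[-0.995, -0.096, 0.002], [-0.096, 0.995, -0.0], [-0.002, -0.001, -1.0]]
wrist_force: [-1.4, -0.4, 5.2]
gripper_width: 0.574
gripper_force: 29.9
```

>>> {"op": "move_arm", "data": {"series": [{"grip":0.75,"xyz":[0,0,0],"angular":[0,0,0]},{"grip":0.75,"xyz":[0,0,0],"angular":[0,0,0]},{"grip":0.75,"xyz":[0,0,0],"angular":[0,0,0]},{"grip":0.75,"xyz":[0,0,0],"angular":[0,0,0]},{"grip":0.75,"xyz":[0,0,-8],"angular":[0,0,0]},{"grip":0.75,"xyz":[0,0,-25],"angular":[0,0,0]},{"grip":0.75,"xyz":[0,0,-50],"angular":[0,0,0]},{"grip":0.85,"xyz":[0,0,-85],"angular":[0,0,0]},{"grip":1,"xyz":[0,0,-110],"angular":[0,0,0]},{"grip":1,"xyz":[0,0,-120],"angular":[0,0,0]}]}}

```text
time_s: 8.5
tcp_pos: [0.464, -0.1148, 0.2196]
ee_rot: [[-0.995, -0.096, 0.008], [-0.096, 0.995, -0.0], [-0.008, -0.001, -1.0]]
wrist_force: [-0.0, 0.2, -0.3]
gripper_width: 0.934
gripper_force: 0.0
```

```bash
python3 -c "
from h import *
import pickle
to([.463,-.115,.25],-174.5)
c=cam('wrist'); save(c,'w2.png',1.5); pickle.dump(c,open('w2.pkl','wb')); print(c['o'])"
```

```text
t 8.5 tcp [ 0.464  -0.1148  0.2196] yaw 95.52 F [-0.   0.2 -0.3] w 0.9336490365836648 0.0
xyz [  0.8  -0.1 -30.4] ang [-0.0071  0.0054 -1.5705]
[ 0.38103928 -0.12189129  0.35527971]
```

View pics/w2.png

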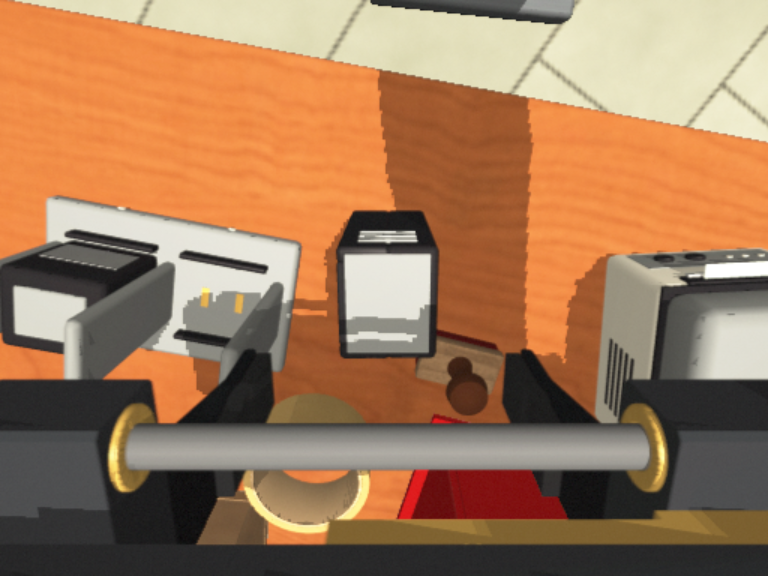

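The pack stands upright on the counter, top corners at about (338,250), (438,250), (437,356), (341,356), with the stamp clear of it at (460,370). I'll turn the gripper by 90° and grip the ribbed sides.

>>> {"op": "move_arm", "data": {"series": [{"grip":1,"xyz":[0,0,0],"angular":[0,0,-0.15]},{"grip":1,"xyz":[0,0,0],"angular":[0,0,-0.3]},{"grip":1,"xyz":[0,0,0],"angular":[0,0,-0.45]},{"grip":1,"xyz":[0,0,0],"angular":[0,0,-0.6]},{"grip":1,"xyz":[0,0,0],"angular":[0,0,-0.75]},{"grip":1,"xyz":[0,0,0],"angular":[0,0,-0.9]},{"grip":1,"xyz":[0,0,0],"angular":[0,0,-1.05]},{"grip":1,"xyz":[0,0,0],"angular":[0,0,-1.2]},{"grip":1,"xyz":[0,0,0],"angular":[0,0,-1.35]},{"grip":1,"xyz":[0,0,0],"angular":[-0.007,0.005,-1.5]}]}}

```text
time_s: 9.55
tcp_pos: [0.4617, -0.1147, 0.215]
ee_rot: [[0.031, -0.999, -0.009], [-1.0, -0.031, 0.001], [-0.001, 0.009, -1.0]]
wrist_force: [0.6, 0.4, -0.3]
gripper_width: 1.002
gripper_force: 0.0
```

```bash
python3 -c "
from h import *
import pickle
c=pickle.load(open('w2.pkl','rb'))
P=np.array([ray(c,np.array(p)/1.5,.115) for p in [(338,250),(438,250),(437,356),(341,356)]]); print(P.round(4),P.mean(0))
to([.463,-.115,.105],-174.5)
t=pickle.load(open('a.pkl','rb'))['top']
for n,z,ps in (('printer',.125,[(100,75),(230,52),(255,212),(122,230)]),('foot',.025,[(46,136),(57,206)])):
  for p in ps: print(n,ray(t,np.array(p)/3.6+[200,170],z).round(4))
"
```

```text
[[ 0.4384 -0.141   0.115 ]
 [ 0.4338 -0.0932  0.115 ]
 [ 0.4891 -0.0868  0.115 ]
 [ 0.4938 -0.1358  0.115 ]] [ 0.46380331 -0.11418075  0.115     ]
t 9.55 tcp [ 0.4617 -0.1147  0.215 ] yaw -178.24 F [ 0.6  0.4 -0.3] w 1.0016159929162023 0.0
xyz [  0.5  -2.2 109.9] ang [ 0.0087  0.0014 -0.0653]
printer [0.5547 0.1577 0.125 ]
printer [0.5725 0.0549 0.125 ]
printer [0.4462 0.0363 0.125 ]
printer [0.4327 0.1401 0.125 ]
foot [0.5161 0.21   0.025 ]
foot [0.4567 0.2002 0.025 ]
```

>>> {"op": "move_arm", "data": {"series": [{"grip":1,"xyz":[0.5,-2.5,10],"angular":[0.009,0.001,-0.066]},{"grip":1,"xyz":[0.5,-2.5,30],"angular":[0.009,0.001,-0.066]},{"grip":1,"xyz":[0.5,-2.5,60],"angular":[0.009,0.001,-0.066]},{"grip":1,"xyz":[0.5,-2.5,85],"angular":[0.009,0.001,-0.066]},{"grip":1,"xyz":[0.5,-2.5,105],"angular":[0.009,0.001,-0.066]},{"grip":1,"xyz":[0.5,-2.5,117],"angular":[0.009,0.001,-0.066]},{"grip":1,"xyz":[0.5,-2.5,120],"angular":[0.009,0.001,-0.066]},{"grip":1,"xyz":[0.5,-2.5,120],"angular":[0.009,0.001,-0.066]}]}}

```text
time_s: 10.35
tcp_pos: [0.4639, -0.1152, 0.0954]
ee_rot: [[0.091, -0.996, 0.001], [-0.996, -0.091, -0.0], [0.0, -0.001, -1.0]]
wrist_force: [0.2, 0.0, 0.1]
gripper_width: 1.001
gripper_force: 0.0
```

```bash
python3 -c "
from h import *
to([.4635,-.1145,.095],-174.5)"
```

```text
t 10.35 tcp [ 0.4639 -0.1152  0.0954] yaw -174.8 F [0.2 0.  0.1] w 1.001355178428324 0.0
xyz [-0.7  0.3  0.4] ang [-0.0008 -0.0002 -0.0052]
```

Closing, then lifting, which also gives a view of the printer.

>>> {"op": "move_arm", "data": {"series": [{"grip":0,"xyz":[-0.5,0,0],"angular":[0,0,-0.004]},{"grip":0,"xyz":[-0.5,0,0],"angular":[0,0,-0.004]},{"grip":0,"xyz":[-0.5,0,0],"angular":[0,0,-0.004]},{"grip":0,"xyz":[-0.5,0,0],"angular":[0,0,-0.004]},{"grip":0,"xyz":[-0.5,0,0],"angular":[0,0,-0.004]},{"grip":0,"xyz":[-0.5,0,0],"angular":[0,0,-0.004]},{"grip":0,"xyz":[-0.5,0,0],"angular":[0,0,-0.004]}]}}

```text
time_s: 11.05
tcp_pos: [0.4647, -0.1146, 0.0967]
ee_rot: [[0.095, -0.995, 0.004], [-0.995, -0.095, 0.0], [0.0, -0.004, -1.0]]
wrist_force: [-0.4, 0.2, 3.1]
gripper_width: 0.684
gripper_force: 30.0
```

>>> {"op": "move_arm", "data": {"series": [{"grip":0,"xyz":[0,0,-5],"angular":[0,0,0]},{"grip":0,"xyz":[0,0,-15],"angular":[0,0,0]},{"grip":0,"xyz":[0,0,-35],"angular":[0,0,0]},{"grip":0,"xyz":[0,0,-60],"angular":[0,0,0]},{"grip":0,"xyz":[0,0,-85],"angular":[0,0,0]},{"grip":0,"xyz":[0,0,-110],"angular":[0,0,0]},{"grip":0,"xyz":[0,0,-135],"angular":[0,0,0]},{"grip":0,"xyz":[0,0,-160],"angular":[0,0,0]},{"grip":0,"xyz":[0,0,-175],"angular":[0,0,0]},{"grip":0,"xyz":[0,0,-180],"angular":[0,0,0]}]}}

```text
time_s: 12.05
tcp_pos: [0.4643, -0.1147, 0.2784]
ee_rot: [[0.095, -0.995, 0.007], [-0.996, -0.095, 0.0], [0.0, -0.007, -1.0]]
wrist_force: [0.5, 0.5, -2.5]
gripper_width: 0.685
gripper_force: 30.0
```

```bash
python3 -c "
from h import *
import pickle
d=pickle.load(open('a.pkl','rb'));c=d['scene'];t=d['top']
for p in [(399,290),(340,245)]: print('shelf base',ray(c,np.array(p)/1.5,0).round(3))
for z in (0,.1,.2,.3,.4): print(z,'scene top corner',ray(c,np.array((391,176))/1.5,z).round(3),'top-view edge',ray(t,np.array((357,258))/1.5,z).round(3),ray(t,np.array((240,243))/1.5,z).round(3))
to([.50,.285,.28],-174.5)"
```

```text
shelf base [ 0.63   0.138 -0.   ]
shelf base [0.6   0.347 0.   ]
0 scene top corner [0.877 0.554 0.   ] top-view edge [0.631 0.134 0.   ] [0.664 0.38  0.   ]
0.1 scene top corner [0.782 0.41  0.1  ] top-view edge [0.613 0.13  0.1  ] [0.644 0.358 0.1  ]
0.2 scene top corner [0.688 0.266 0.2  ] top-view edge [0.596 0.125 0.2  ] [0.624 0.336 0.2  ]
0.3 scene top corner [0.593 0.123 0.3  ] top-view edge [0.578 0.121 0.3  ] [0.604 0.314 0.3  ]
0.4 scene top corner [ 0.499 -0.021  0.4  ] top-view edge [0.56  0.117 0.4  ] [0.584 0.292 0.4  ]
t 12.05 tcp [ 0.4643 -0.1147  0.2784] yaw -174.57 F [ 0.5  0.5 -2.5] w 0.6849481796698758 29.96914432500489
xyz [-394.5  -73.4   -1.2] ang [-0.007  -0.0002 -0.0012]
```

>>> {"op": "move_arm", "data": {"series": [{"grip":0,"xyz":[-15,-1,0],"angular":[0,0,0]},{"grip":0,"xyz":[-50,-4,-2],"angular":[0,0,0]},{"grip":0,"xyz":[-98,-8,-2],"angular":[0,0,0]},{"grip":0,"xyz":[-146,-12,-2],"angular":[0,0,0]},{"grip":0,"xyz":[-194,-16,-2],"angular":[0,0,0]},{"grip":0,"xyz":[-242,-20,-2],"angular":[0,0,0]},{"grip":0,"xyz":[-290,-25,-2],"angular":[0,0,0]},{"grip":0,"xyz":[-338,-30,-2],"angular":[0,0,0]},{"grip":0,"xyz":[-380,-34,-2],"angular":[0,0,0]},{"grip":0,"xyz":[-398,-34,-2],"angular":[0,0,0]}]}}

```text
time_s: 13.05
tcp_pos: [0.4594, 0.2879, 0.2769]
ee_rot: [[0.097, -0.995, 0.002], [-0.995, -0.097, -0.001], [0.001, -0.002, -1.0]]
wrist_force: [-0.6, -0.6, -2.2]
gripper_width: 0.689
gripper_force: 30.0
```

>>> {"op": "move_arm", "data": {"series": [{"grip":0,"xyz":[0,0,0],"angular":[-0.007,0,0]},{"grip":0,"xyz":[0,0,0],"angular":[-0.007,0,0]},{"grip":0,"xyz":[0,0,0],"angular":[-0.007,0,0]}]}}

```text
time_s: 13.35
tcp_pos: [0.4599, 0.2834, 0.2781]
ee_rot: [[0.093, -0.996, -0.005], [-0.996, -0.093, -0.001], [0.001, 0.005, -1.0]]
wrist_force: [-0.6, 0.3, -2.5]
gripper_width: 0.688
gripper_force: 30.0
```

```bash
python3 -c "
from h import *
import pickle
to([.49,.183,.25],-174.5)
c=cam('wrist'); save(c,'w3.png',1.5); pickle.dump(c,open('w3.pkl','wb')); print(c['o'])
for p in [(.490,.176,.11),(.49,.157,.025)]: print(proj(c,p)*1.5)"
```

```text
t 13.35 tcp [0.4599 0.2834 0.2781] yaw -174.65 F [-0.6  0.3 -2.5] w 0.6883373045903687 29.968903707631398
xyz [102.7 -20.7  28.1] ang [ 0.0046 -0.0009 -0.0026]
[0.46793291 0.202666   0.4145088 ]
[348.64802304  79.99573001]
[358.57711689  63.15602852]
```

View pics/w3.png

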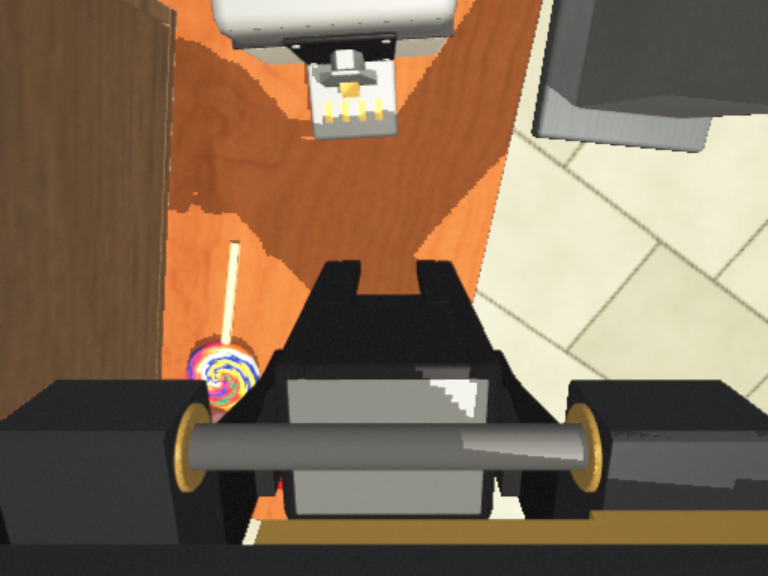

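The wrist view shows the shoe well: foot corners at about (315,138) and (397,134), latch at (348,90), and the T-rail tongue at about (310-376,75). The pack's slot, with prongs at (343,263) and (433,263), faces it. I'll zoom in on the shoe.

```bash
python3 -c "
from h import *
import pickle
c=pickle.load(open('w3.pkl','rb'))
cv2.imwrite('pics/w3c.png',cv2.resize(c['img'][10:100,180:290,::-1],None,fx=6.6,fy=6.6,interpolation=cv2.INTER_CUBIC))"
```

```text
(no output)
```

View pics/w3c.png

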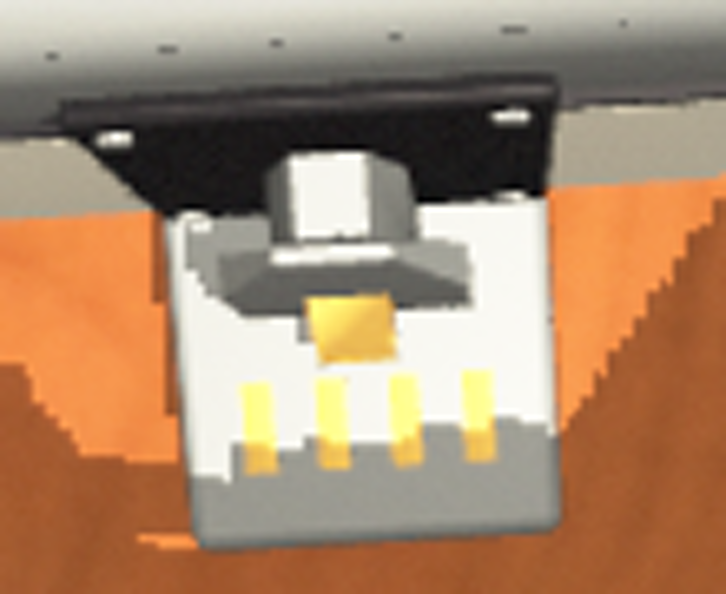

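The zoom shows the rail tip's bright top at crop (333,254), the foot's outer corners at (198,545) and (558,526), and its inner corners at the plate at (168,215) and (547,200).

```bash
python3 -c "
from h import *
import pickle
c=pickle.load(open('w3.pkl','rb')); f=lambda p,z: ray(c,(np.array(p)+.5)/6.6-.5+[180,10],z)[:2]
q=[f(p,.025) for p in [(198,545),(558,526),(168,215),(547,200)]]
loc=[(.031,.109),(-.031,.109),(.031,.058),(-.031,.058)]
tip=f((333,254),.086); ed=[f((272,254),.086),f((395,254),.086)]
print(np.round(q,4),tip.round(4),np.round(ed,4))
A=q+[tip];B=np.array(loc+[(0,.071)]);A=np.array(A)
a=A-A.mean(0);b=B-B.mean(0);th=np.arctan2((b[:,0]*a[:,1]-b[:,1]*a[:,0]).sum(),(a*b).sum());R=np.array([[np.cos(th),-np.sin(th)],[np.sin(th),np.cos(th)]])
o=A.mean(0)-R@B.mean(0);print('yaw',np.degrees(th),'o',o,'res',((A-B@R.T-o)*1000).round(1).tolist())
print('yaw of front edges',[np.degrees(np.arctan2(*(u-v)[::-1])) for u,v in((q[0],q[1]),(q[2],q[3]),(ed[0],ed[1]))])
print('seat from fit',R@[0,.0845]+o,'seat from tip',tip+R@[0,.0135])
# pack: slot prong positions at underside z
print('tcp',r.sense()['tcp_pos'],'K',c['K'])
"
```

```text
[[0.5183 0.2101]
 [0.4592 0.2017]
 [0.5255 0.1603]
 [0.4657 0.1526]] [0.4942 0.1698] [[0.5024 0.1705]
 [0.4858 0.169 ]]
yaw 7.86524442163397 o [0.50367256 0.09866818] res [[-1.2, -0.7], [1.2, -0.7], [-0.9, -0.0], [0.7, 0.7], [0.2, 0.8]]
yaw of front edges [np.float64(8.146181365653083), np.float64(7.385960352077369), np.float64(5.297802198628706)]
seat from fit [0.49210927 0.18237326] seat from tip [0.49232049 0.18312698]
tcp [0.46004218 0.28333834 0.27832454] K [[340.9963158    0.         258.34105591]
 [  0.         340.9963158  194.6283702 ]
 [  0.           0.           1.        ]]
```

```bash
python3 -c "
from h import *
import pickle
c=pickle.load(open('w3.pkl','rb')); s=r.sense();R=np.array(s['ee_rot'])
for p,z in [((327,262),.1816),((360,262),.1816),((417,262),.1816),((450,262),.1816),((277,365),.2966),((500,365),.2966)]:
  print(p,(R.T@(ray(c,np.array(p)/1.5,z)-s['tcp_pos'])*1000).round(1))
to([.4921,.1830,.28],-172.5)"
```

```text
(327, 262) [ 23.9 -27.7  96.6]
(360, 262) [ 23.9 -12.2  96.7]
(417, 262) [23.8 14.4 96.8]
(450, 262) [23.7 29.9 96.9]
(277, 365) [ 25.5 -27.5 -18.4]
(500, 365) [ 25.3  28.8 -18.1]
t 13.4 tcp [0.46   0.2833 0.2783] yaw -174.67 F [ 0.   0.9 -2.3] w 0.6891547818276869 29.969113673869288
xyz [102.9 -22.6  -1.7] ang [ 0.0042 -0.0005 -0.0378]
```

>>> {"op": "move_arm", "data": {"series": [{"grip":0,"xyz":[10,-2,0],"angular":[0.004,0,-0.038]},{"grip":0,"xyz":[30,-8,0],"angular":[0.004,0,-0.038]},{"grip":0,"xyz":[55,-14,0],"angular":[0.004,0,-0.038]},{"grip":0,"xyz":[80,-19,5],"angular":[0.004,0,-0.038]},{"grip":0,"xyz":[97,-22,15],"angular":[0.004,0,-0.038]},{"grip":0,"xyz":[103,-23.5,30],"angular":[0.004,0,-0.038]},{"grip":0,"xyz":[103,-23.5,50],"angular":[0.004,0,-0.038]},{"grip":0,"xyz":[103,-23.5,65],"angular":[0.004,0,-0.038]},{"grip":0,"xyz":[103,-23.5,70],"angular":[0.004,0,-0.038]},{"grip":0,"xyz":[103,-23.5,70],"angular":[0.004,0,-0.038]}]}}

```text
time_s: 14.4
tcp_pos: [0.4927, 0.1834, 0.2081]
ee_rot: [[0.131, -0.991, -0.001], [-0.991, -0.131, -0.001], [0.001, 0.001, -1.0]]
wrist_force: [-0.9, 0.1, -1.8]
gripper_width: 0.685
gripper_force: 30.0
```

```bash
python3 -c "
from h import *
to([.493,.1827,.184],-172.5)"
```

```text
t 14.4 tcp [0.4927 0.1834 0.2081] yaw -172.45 F [-0.9  0.1 -1.8] w 0.6845823787464173 29.969090830127243
xyz [ 0.7 -0.2 24.1] ang [ 0.0007 -0.0008  0.0008]
```

>>> {"op": "move_arm", "data": {"series": [{"grip":0,"xyz":[0.5,0,8],"angular":[0,0,0]},{"grip":0,"xyz":[0.5,0,16],"angular":[0,0,0]},{"grip":0,"xyz":[0.5,0,21],"angular":[0,0,0]},{"grip":0,"xyz":[0.5,0,24],"angular":[0,0,0]},{"grip":0,"xyz":[0.5,0,27],"angular":[0,0,0]},{"grip":0,"xyz":[0.5,0,30],"angular":[0,0,0]},{"grip":0,"xyz":[0.5,0,32],"angular":[0,0,0]},{"grip":0,"xyz":[0.5,0,32],"angular":[0,0,0]}]}}

```text
time_s: 15.2
tcp_pos: [0.4929, 0.1839, 0.176]
ee_rot: [[0.132, -0.991, -0.0], [-0.991, -0.132, -0.0], [0.0, 0.0, -1.0]]
wrist_force: [-0.7, -0.3, -2.2]
gripper_width: 0.688
gripper_force: 30.0
```

>>> {"op": "move_arm", "data": {"series": [{"grip":0,"xyz":[0,0,4],"angular":[0,0,0]},{"grip":0,"xyz":[0,0,8],"angular":[0,0,0]},{"grip":0,"xyz":[0,0,11],"angular":[0,0,0]},{"grip":0,"xyz":[0,0,13],"angular":[0,0,0]},{"grip":0,"xyz":[0,0,15],"angular":[0,0,0]},{"grip":0,"xyz":[0,0,16],"angular":[0,0,0]}]}}

```text
time_s: 15.8
tcp_pos: [0.493, 0.1839, 0.1601]
ee_rot: [[0.132, -0.991, 0.0], [-0.991, -0.132, -0.0], [0.0, -0.0, -1.0]]
wrist_force: [-0.9, -0.6, -3.5]
gripper_width: 0.687
gripper_force: 30.0
```

>>> {"op": "move_arm", "data": {"series": [{"grip":0,"xyz":[0,0,2],"angular":[0,0,0]},{"grip":0,"xyz":[0,0,4],"angular":[0,0,0]},{"grip":0,"xyz":[0,0,6],"angular":[0,0,0]},{"grip":0,"xyz":[0,0,8],"angular":[0,0,0]},{"grip":0,"xyz":[0,0,8],"angular":[0,0,0]}]}}

```text
time_s: 16.3
tcp_pos: [0.4928, 0.1838, 0.152]
ee_rot: [[0.132, -0.991, -0.0], [-0.991, -0.132, -0.0], [0.0, 0.0, -1.0]]
wrist_force: [0.1, 0.2, -1.9]
gripper_width: 0.692
gripper_force: 30.0
```

```bash
python3 -c "
from h import *
c=cam('scene'); cv2.imwrite('pics/s2.png',cv2.resize(c['img'][140:260,190:330,::-1],None,fx=5,fy=5,interpolation=cv2.INTER_CUBIC))"
```

```text
(no output)
```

View pics/s2.png

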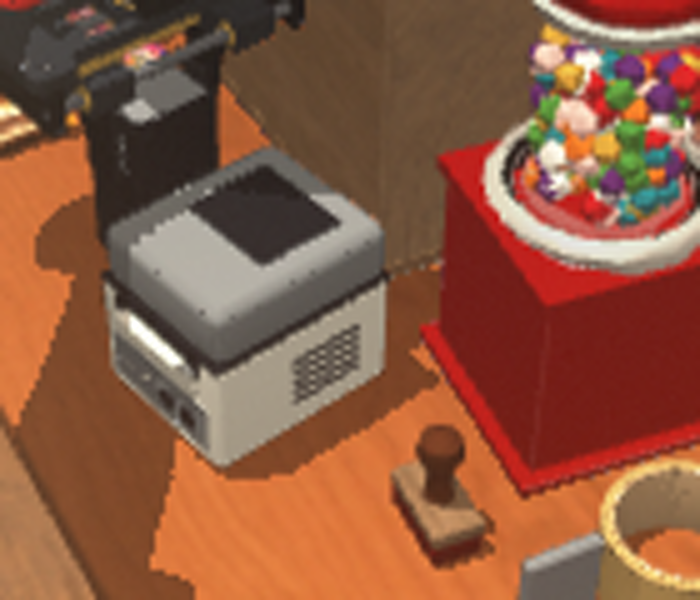

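The pack sits upright behind the printer on its shoe side, about crop (155,150), held by the gripper, with the stamp and the rest untouched. Now I'll push down in steps.

>>> {"op": "move_arm", "data": {"series": [{"grip":0,"xyz":[0,0,2],"angular":[0,0,0]},{"grip":0,"xyz":[0,0,4],"angular":[0,0,0]},{"grip":0,"xyz":[0,0,6],"angular":[0,0,0]},{"grip":0,"xyz":[0,0,8],"angular":[0,0,0]},{"grip":0,"xyz":[0,0,10],"angular":[0,0,0]}]}}

```text
time_s: 16.85
tcp_pos: [0.4943, 0.185, 0.1458]
ee_rot: [[0.135, -0.991, 0.004], [-0.991, -0.135, 0.001], [-0.001, -0.004, -1.0]]
wrist_force: [-6.2, 1.9, 20.1]
gripper_width: 0.689
gripper_force: 30.0
```

>>> {"op": "move_arm", "data": {"series": [{"grip":0,"xyz":[0,0,1],"angular":[0,0,0]},{"grip":0,"xyz":[0,0,2],"angular":[0,0,0]},{"grip":0,"xyz":[0,0,3],"angular":[0,0,0]},{"grip":0,"xyz":[0,0,3],"angular":[0,0,0]}]}}

```text
time_s: 17.25
tcp_pos: [0.4952, 0.1851, 0.1442]
ee_rot: [[0.136, -0.991, 0.007], [-0.991, -0.136, 0.002], [-0.001, -0.007, -1.0]]
wrist_force: [-4.8, -0.1, 19.3]
gripper_width: 0.684
gripper_force: 30.0
```

>>> {"op": "move_arm", "data": {"series": [{"grip":0,"xyz":[0,0,1],"angular":[0,0,0]},{"grip":0,"xyz":[0,0,2],"angular":[0,0,0]},{"grip":0,"xyz":[0,0,3],"angular":[0,0,0]},{"grip":0,"xyz":[0,0,4],"angular":[0,0,0]},{"grip":0,"xyz":[0,0,4],"angular":[0,0,0]}]}}

```text
time_s: 17.75
tcp_pos: [0.4957, 0.1853, 0.142]
ee_rot: [[0.136, -0.991, 0.008], [-0.991, -0.136, 0.002], [-0.001, -0.009, -1.0]]
wrist_force: [-7.6, 0.2, 28.6]
gripper_width: 0.688
gripper_force: 30.0
```

```bash
python3 -c "
from h import *
import pickle
a=pickle.load(open('w3.pkl','rb'));b=cam('wrist')
i=np.hstack([x['img'][150:384,150:370,::-1] for x in (a,b)]); cv2.imwrite('pics/cmp.png',cv2.resize(i,None,fx=1.8,fy=1.8))
s=r.sense();print(s['wrist_force'],s['moment'],s['tcp_pos'])"
```

```text
[-7.25946534  0.06153639 27.8525636 ] [-0.01574474  2.72043279  0.2017149 ] [0.49572518 0.18529471 0.141986  ]
```

View pics/cmp.png

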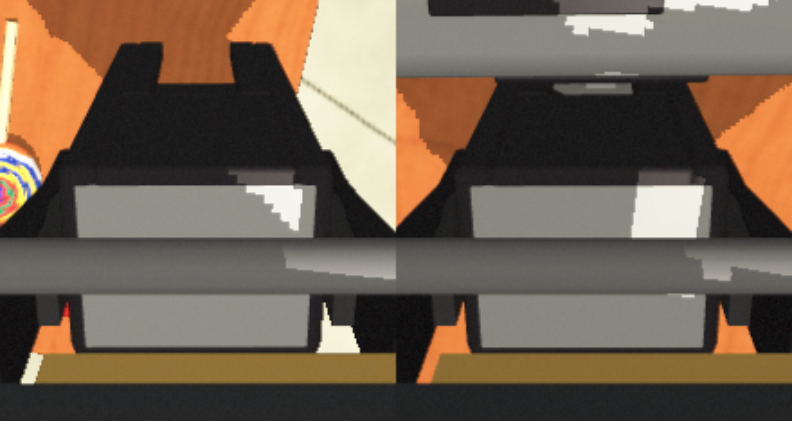

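The pack's top sits at the same pixels between the fingers in both views (74-316 wide), so it has not slipped in the grip, and it is at the latch's hardest point. I'll relieve the side load and tilt while pushing on.

>>> {"op": "move_arm", "data": {"series": [{"grip":0,"xyz":[0,1,0],"angular":[-0.004,0,0]},{"grip":0,"xyz":[0,2,1],"angular":[-0.008,0,0]},{"grip":0,"xyz":[0,2,2],"angular":[-0.008,0,0]},{"grip":0,"xyz":[0,2,3],"angular":[-0.008,0,0]},{"grip":0,"xyz":[0,2,3],"angular":[-0.008,0,0]}]}}

```text
time_s: 18.3
tcp_pos: [0.4952, 0.1851, 0.1362]
ee_rot: [[0.137, -0.991, 0.004], [-0.991, -0.137, 0.003], [-0.002, -0.004, -1.0]]
wrist_force: [6.3, -0.7, 2.2]
gripper_width: 0.693
gripper_force: 30.0
```

>>> {"op": "move_arm", "data": {"series": [{"grip":0,"xyz":[0,-0.5,2],"angular":[0,0,0]},{"grip":0,"xyz":[0,-1,4],"angular":[0,0,0]},{"grip":0,"xyz":[0,-1,6],"angular":[0,0,0]},{"grip":0,"xyz":[0,-1,8],"angular":[0,0,0]},{"grip":0,"xyz":[0,-1,8],"angular":[0,0,0]}]}}

```text
time_s: 18.8
tcp_pos: [0.4957, 0.1853, 0.1278]
ee_rot: [[0.136, -0.991, 0.002], [-0.991, -0.136, 0.002], [-0.001, -0.002, -1.0]]
wrist_force: [3.3, 0.1, 9.5]
gripper_width: 0.685
gripper_force: 30.0
```

>>> {"op": "move_arm", "data": {"series": [{"grip":0,"xyz":[0,0,2],"angular":[0,0,0]},{"grip":0,"xyz":[0,0,4],"angular":[0,0,0]},{"grip":0,"xyz":[0,0,6],"angular":[0,0,0]},{"grip":0,"xyz":[0,0,6],"angular":[0,0,0]},{"grip":0,"xyz":[0,0,6],"angular":[0,0,0]}]}}

```text
time_s: 19.3
tcp_pos: [0.4936, 0.1847, 0.1219]
ee_rot: [[0.134, -0.991, -0.003], [-0.991, -0.134, 0.0], [-0.001, 0.003, -1.0]]
wrist_force: [-5.0, 0.5, 17.9]
gripper_width: 0.687
gripper_force: 30.0
```

>>> {"op": "move_arm", "data": {"series": [{"grip":0,"xyz":[0,0,1],"angular":[0,0,0]},{"grip":0,"xyz":[0,0,2],"angular":[0,0,0]},{"grip":0,"xyz":[0,0,2],"angular":[0,0,0]}]}}

```text
time_s: 19.6
tcp_pos: [0.4936, 0.1847, 0.1219]
ee_rot: [[0.135, -0.991, -0.002], [-0.991, -0.135, 0.0], [-0.0, 0.002, -1.0]]
wrist_force: [-7.5, -0.5, 29.6]
gripper_width: 0.69
gripper_force: 30.0
```

It's a hard stop at home height. A gentle upward tug will check the latch.

>>> {"op": "move_arm", "data": {"series": [{"grip":0,"xyz":[0,0,-2],"angular":[0,0,0]},{"grip":0,"xyz":[0,0,-4],"angular":[0,0,0]},{"grip":0,"xyz":[0,0,-6],"angular":[0,0,0]},{"grip":0,"xyz":[0,0,-8],"angular":[0,0,0]},{"grip":0,"xyz":[0,0,-8],"angular":[0,0,0]}]}}

```text
time_s: 20.1
tcp_pos: [0.4912, 0.1834, 0.1232]
ee_rot: [[0.132, -0.991, -0.01], [-0.991, -0.132, -0.002], [0.001, 0.01, -1.0]]
wrist_force: [0.3, 0.0, -3.5]
gripper_width: 0.682
gripper_force: 30.0
```

>>> {"op": "move_arm", "data": {"series": [{"grip":0,"xyz":[0,0,-1],"angular":[0,0,0]},{"grip":0,"xyz":[0,0,-2],"angular":[0,0,0]},{"grip":0,"xyz":[0,0,-2.5],"angular":[0,0,0]},{"grip":0,"xyz":[0,0,-2.5],"angular":[0,0,0]}]}}

```text
time_s: 20.5
tcp_pos: [0.4912, 0.1835, 0.124]
ee_rot: [[0.131, -0.991, -0.01], [-0.991, -0.131, -0.002], [0.0, 0.011, -1.0]]
wrist_force: [4.8, 1.3, -19.4]
gripper_width: 0.692
gripper_force: 30.0
```

The latch holds against 19 N. I'll settle the pack back on the foot and let go.

>>> {"op": "move_arm", "data": {"series": [{"grip":0,"xyz":[0,0,3],"angular":[0.005,0,0]},{"grip":0,"xyz":[0,0,5.5],"angular":[0.01,0,0]},{"grip":0,"xyz":[0,0,6.5],"angular":[0.01,0,0]},{"grip":0,"xyz":[0,0,6.5],"angular":[0.01,0,0]}]}}

```text
time_s: 20.9
tcp_pos: [0.4917, 0.1835, 0.1221]
ee_rot: [[0.133, -0.991, 0.002], [-0.991, -0.133, -0.001], [0.001, -0.002, -1.0]]
wrist_force: [-2.6, -0.7, 4.5]
gripper_width: 0.686
gripper_force: 30.0
```

>>> {"op": "move_arm", "data": {"series": [{"grip":0.9,"xyz":[0,0,0],"angular":[0,0,0]},{"grip":0.9,"xyz":[0,0,0],"angular":[0,0,0]},{"grip":0.9,"xyz":[0,0,0],"angular":[0,0,0]},{"grip":0.9,"xyz":[0,0,0],"angular":[0,0,0]},{"grip":0.9,"xyz":[0,0,-8],"angular":[0,0,0]},{"grip":0.9,"xyz":[0,0,-25],"angular":[0,0,0]},{"grip":0.9,"xyz":[0,0,-50],"angular":[0,0,0]},{"grip":0.9,"xyz":[0,0,-85],"angular":[0,0,0]},{"grip":0.9,"xyz":[0,0,-115],"angular":[0,0,0]},{"grip":0.9,"xyz":[0,0,-130],"angular":[0,0,0]}]}}

```text
time_s: 21.9
tcp_pos: [0.4928, 0.1843, 0.2541]
ee_rot: [[0.133, -0.991, 0.007], [-0.991, -0.133, 0.003], [-0.002, -0.008, -1.0]]
wrist_force: [-0.6, -0.1, -0.8]
gripper_width: 0.898
gripper_force: 0.0
```

>>> {"op": "move_arm", "data": {"series": [{"grip":0.9,"xyz":[-15,10,-10],"angular":[0,0,0]},{"grip":0.9,"xyz":[-40,20,-20],"angular":[0,0,0]},{"grip":0.9,"xyz":[-70,30,-20],"angular":[0,0,0]},{"grip":0.9,"xyz":[-90,30,-20],"angular":[0,0,0]},{"grip":0.9,"xyz":[-100,30,-20],"angular":[0,0,0]},{"grip":0.9,"xyz":[-100,30,-20],"angular":[0,0,0]}]}}

```text
time_s: 22.5
tcp_pos: [0.4486, 0.2797, 0.2703]
ee_rot: [[0.134, -0.991, 0.002], [-0.991, -0.134, 0.0], [0.0, -0.002, -1.0]]
wrist_force: [-0.3, -0.1, -0.0]
gripper_width: 0.897
gripper_force: 0.0
```

```bash
python3 -c "
from h import *
c=cam('wrist'); save(c,'w5.png',1.2); print(r.sense()['wrist_force'],r.sense()['tcp_pos'])"
```

```text
[-0.07701322 -0.55045348 -0.25109   ] [0.44861447 0.27890394 0.27019842]
```

View pics/w5.png

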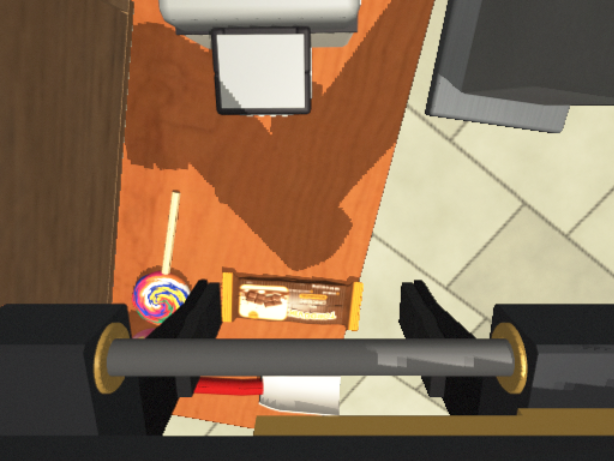

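The pack stands square on the shoe against the printer, top at about (212-312, 28-115), and the gripper is clear of everything. I'm handing the job in.

```bash
python3 -c "
from station import r
print(r.finish_job())"
```

```text
the job is handed in; nothing more can be done
None
```

The tall battery pack is home on the printer's shoe: the latch held against a 19 N upward tug, I released it and backed the arm off at about 22.5 s, and the job is handed in (no verdict was returned).

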